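# Refit the focus dial on the measuring machine's control box

## Robot

A 7-joint arm with a two-finger parallel gripper is mounted at the origin on the work surface. World frame = base frame: x ahead of the robot, y to its left, z up, the work surface at z = 0. Lengths are in m, angles in rad, forces in N, time in s.
With the tool pointing down it reaches from about 0.425 to 0.875 m from the base axis. Payload 4.7 kg.
Tool frame: the origin (TCP) lies on the centre line of the jaws, within the pads' length; the fingertips stand 14 mm ahead of it and the grasp point (between the pads) lies 5 mm behind it; z points along the fingers, y is the direction in which the jaws open and shut (so a half turn about z gives the same grasp; the last joint's range is limited). The gripper opens to 87 mm and grips with 3 to 60 N. Pads are 19 mm wide; open, the fingers measure 117 mm over their backs; the gripper's body (75 mm by 190 mm) begins 51 mm behind the grasp point.
Start: joints at [1.355, 0.321, -0.07, 1.45, 0.023, 1.371, -0.057], TCP at [0.148, -0.633, 0.237] pointing down, gripper open.
Joint ranges: [-2.86, 2.86], [-0.3, 2.09], [-1.38, 1.24], [0.06, 2.45], [-1.56, 4.7], [0.09, 2.05], [-2.69, 2.69]. Speed limits (rad/s): [2.57, 2.57, 3.14, 3.14, 3.14, 3.14, 3.14].

## Interface

Orientations are given as a rotation vector (axis times angle).
In Python, from bench import ctrl, optics, models gives the robot as it stands. The module is installed in compiled form; this text tells all that it offers.
- The arm moves only by the tool arm_command, never from a script. Its argument "motion" is a list of rows, each a list of 3 entries, a list of its own where there are three numbers: the shift along the tool's x, y, z in mm, then the turn, a rotation vector about the tool's x, y, z in degrees, then the closure, from 0 (fully open) to 1 (shut). In form: [[[x, y, z], [ax, ay, az], claw], ...]. A call has 1 to 8 rows; each row shifts and turns the commanded pose from where the row before left it, along the tool's axes as they then stand; what a row does not reach is not made up. A row lasts 1/12 s, in which the tool goes at most 41.7 mm and 7.16 degrees, less where a joint would pass 70% of its speed; a pose out of reach is approached as far as the arm can. A call with a gripper value outside its range is refused whole. The fingers move at their own pace and stop on an object; "force" is the grip in N (left out, the last holds). Time passes only in rows, so rows that do not move let the fingers close. It gives the time, the measured TCP pose, the force and the opening at its end, in the units of the state.
- ctrl.get_state(): the state, without advancing time (a new reading comes with each control period).
- optics.get_image(name): name is "side" or "top" or "wrist"; returns (picture, depth): 420x560x3 uint8, blue, green, red; 420x560 float32, m along the optical axis (not along the pixel's ray), 0 where there is no reading.
- optics.camera_model(name): a dict with "fovy" (degrees; the focal length in pixels is half the picture's height over the tangent of half this angle, whatever the lens; pixels are square), "cx", "cy" (the principal point, pixels), "rvec" (rotation vector, rad) and "tvec" (3), from world to camera coordinates, as OpenCV has them; the wrist camera has in their place "mount" (4x4, takes a point from camera to tool coordinates, whose origin is the TCP and whose axes are the flange's). Camera axes: x right, y down, z forward; pixel columns grow to the right and rows downward; lengths in m; the calibration is good to about 2 mm. A picture is of the moment at which its call begins: read the wrist's pose just before it. camera_model takes no time and is no camera call.
- ctrl.close_job(): hands the job in, once; it reports no verdict.
Trained networks look in the newest picture that a camera, given by its name, has taken for a name from the list of things; names that differ only in an ending like _2 or _b are one class to them, and where a whole thing is asked for, a point or a joint stands for the part that bears it (a point fixed in the world has none). Each returns a list of dicts, best first, with "conf" (0 to 1); they miss things now and then, are a little off and sometimes report something else, mostly with a low value. They report only what shows in the picture. A call takes as long as a camera call.
- models.search_frame(camera, target): "location" ([x, y, z] in m, in the coordinates of the camera as it stood for that picture, good to about 4 mm: the middle of the surface that is visible of it).
- models.silhouettes(camera, target): "pixels" (420x560 bool, what is visible of it).
The state is a dict: "time": time; "joint_positions": joint angles; "qd": joint speeds; "joint_torque": joint torques, N m; "position": TCP position; "tool_rot": TCP orientation; "ft_force": force on the tool from outside, world axes, zero at the start; "torque": the same for the moment, N m; "grip_width": opening from 0.0 (shut) to 1.0 (fully open).
Only numpy, scipy, OpenCV 4.12 (cv2) and the standard library are available. Lean on these libraries where they do the work, as an engineer would, in place of code of your own. Each camera call takes 0.05 s, during which the arm holds its last target.

## Task

Refit the focus dial on the measuring machine's grey control box: plug the dial unit (the square block with the round steel stem) foot down into the empty square opening until its block sits flush on the panel, then push the wide hollow dial cap down over the stem until it clicks and is fully home on the block. Keep pressing down firmly on the cap after the click and finish like that, with the gripper still holding it pressed. Leave the other things on the bench where they are.

Things in the scene. Friction and masses are not known exactly. Their poses are not given: they have to be found in the camera images.
- control_box: Grey control box, fixed, 150 (x) x 270 (y) x 50 mm high, flat top panel. Origin: centre of its underside; z up, x away from the robot at yaw 0. The empty square opening is toward its -y end; toward its +y end are a joystick (46 mm above the panel, 150 mm from the opening's centre) and 5 mm high keys, all over 80 mm from the opening's centre.
- socket (a point): Centre of the control box's square opening at panel level (50 mm above the bench); x and y along the opening's sides, z up. The opening is 32 x 32 mm and 26 mm deep with upright walls.
- dial_unit: Loose, 0.16 kg, upright on the bench. From below: square foot 30 x 30 x 22 mm, 3 mm chamfer at its end; black square block 44 x 44 mm from 22 to 40 mm up (grip its sides); steel stem, 20 mm diameter, from 40 to 66 mm. Origin: centre of the foot's underside; z up, x and y along the sides. Fits the opening any of four ways; home is the block on the panel, origin 22 mm below it.
- dial_cap: Loose ribbed black knob, metal disc on top, 44 mm diameter, 31 mm high, 0.06 kg, mouth down on the bench. Origin: centre of its underside; z up. Hollow from below, 27 mm deep, its snap bead 22 mm in bore. On the stem it meets the balls 9 mm above home, needs a 10 to 15 N push, clicks 4 mm above home; home is its underside on the block, origin 40 mm above the unit's origin.
- stem_top (a point): Centre of the top of the dial unit's stem, 66 mm above the unit's origin. The stem's top edge is chamfered 4 mm. Four sprung steel balls stand 3 mm out of the stem's sides, centred 10 mm below this point.
- blank_plug: Bystander: blanking plug with the same 30 mm square foot and a flat 44 x 44 x 6 mm cover but no stem, 28 mm tall in all. Origin: centre of its underside. Its z axis points up.
- small_knob: Bystander: small solid black knob, 26 mm diameter, 18 mm high. Origin: centre of its underside.
- ring_gauge: Bystander: steel ring gauge, 56 mm outside and 32 mm inside diameter, 18 mm high, lying flat. Origin: centre of its underside.
- loupe: Bystander: black magnifier, 39 mm diameter, 44 mm high, waisted, glass on top. Origin: centre of its underside.
- screwdriver: Bystander: black-handled screwdriver lying on the bench, 170 mm long, handle 26 mm thick. Origin: under its middle; x along it towards the tip.

How it is judged:
On the way, in this order (a step that is already met when the one before it is completed fails the run):
1. the dial unit is plugged fully home in the square opening, its block on the panel (z of dial_unit in the frame of socket below -0.0205 m and horizontal distance between dial_unit and socket below 0.003 m and angle between dial_unit's own z axis and vertical below 0.06 rad), for 0.3 s.
2. the dial cap has clicked onto the stem and is fully home on the plugged-in unit (all of step 1 and z of dial_cap in the frame of dial_unit between 0.037 and 0.0415 m and horizontal distance between dial_cap and dial_unit below 0.003 m and angle between dial_cap's own z axis and vertical below 0.08 rad), for 0.2 s.
At the end, for the whole second after the job is handed in: Dial unit home in the opening (1.5 mm in depth, 3 mm sideways, 0.06 rad of upright), dial cap home on its block (1.5 mm in height, 3 mm sideways, 0.08 rad of upright) and still, the robot still pressing the cap so that over 6 N (weight included) bears on the box (all of step 2 and contact force between dial_unit and control_box above 6 N and contact force between any of the fingers, the arm and dial_cap above 1 N and linear speed of dial_cap below 0.02 m/s); the arm keeps its last pose, push and grip.
It fails at once if another loose thing on the bench is pushed more than 30 mm away (distance of any of blank_plug, small_knob, ring_gauge, loupe, screwdriver from where it was at the start of the episode above 0.03 m).
It fails at once if another loose thing on the bench is tipped over (angle between any of blank_plug, small_knob, ring_gauge, loupe's own z axis and vertical above 0.5 rad).
It also fails if it takes over 53 s, if anything falls off the work surface, if the arm or the gripper's body presses on something with over 40 N, if the wrist force passes 120 N, or if a joint passes its speed limit or range.

## Working session

There is one attempt and no reset: what is moved stays moved. The work goes in short steps, Python scripts to look and compute and a tool call to move; the robot and the scene stay as the last step left them, time stands still between calls to the robot, and variables do not carry over. Pictures are saved under pics/ and viewed, and the job is handed in when it is done.

Besides the shell and the picture viewer there is one more tool, called after "Call:" as name([rows], argument=value, ...), one row to a line, values as JSON. arm_command: Moves the arm, as the interface text tells. Its arguments: {"type":"object","properties":{"motion":{"type":"array","items":{"type":"array"}},"force":{"type":"number"}},"required":["motion"]}

```bash
mkdir -p pics
cat > h.py <<'E'
import numpy as np, cv2
from bench import ctrl, optics, models
from scipy.spatial.transform import Rotation as R
def K(m,shape=(420,560)):
    f=shape[0]/2/np.tan(np.radians(m['fovy'])/2); return f,m['cx'],m['cy']
def cam2world(name):
    m=optics.camera_model(name)
    if 'mount' in m:
        s=ctrl.get_state(); T=np.eye(4); T[:3,:3]=R.from_rotvec(s['tool_rot']).as_matrix(); T[:3,3]=s['position']
        return T@np.array(m['mount'])
    Rm=R.from_rotvec(np.ravel(m['rvec'])).as_matrix(); T=np.eye(4); T[:3,:3]=Rm.T; T[:3,3]=-Rm.T@np.ravel(m['tvec']); return T
def cloud(name,depth,T):
    f,cx,cy=K(optics.camera_model(name)); v,u=np.mgrid[:420,:560]
    P=np.stack([(u-cx)/f*depth,(v-cy)/f*depth,depth],-1)
    W=P@T[:3,:3].T+T[:3,3]; W[depth<=0]=np.nan; return W
E
python3 - <<'E'
from h import *
s=ctrl.get_state(); print(s)
for n in ["top","side","wrist"]:
    print(n,optics.camera_model(n))
    T=cam2world(n); p,d=optics.get_image(n); cv2.imwrite(f'pics/{n}0.png',p); np.savez(f'{n}0.npz',p=p,d=d,T=T)
print(ctrl.get_state()['time'])
E
```

```text
{'time': 0.0, 'joint_positions': array([ 1.35508416,  0.3218206 , -0.07007613,  1.4516764 ,  0.022606  ,
        1.37081437, -0.05692373]), 'qd': array([ 0.00132181, -0.00098431,  0.00031756,  0.00155117, -0.00057531,
       -0.00047251,  0.00167004]), 'joint_torque': array([ 6.26011715e-04, -4.91288638e+01, -4.03749514e-01, -3.12528777e+01,
       -6.40699826e-02,  4.38582385e-02,  1.98097073e-04]), 'position': array([ 0.14788966, -0.63240333,  0.23546229]), 'tool_rot': array([-3.11898441e+00, -3.59975819e-01,  5.15962596e-04]), 'ft_force': array([ 0.68225556, -0.27396389,  0.0874187 ]), 'torque': array([ 0.03621814,  0.05788856, -0.05009421]), 'grip_width': 1.002755408305542}
top {'fovy': 52.605996217562634, 'cx': 277.6156077423897, 'cy': 217.10712662108367, 'rvec': array([ 2.18435349, -2.12231003,  0.18913964]), 'tvec': array([-0.02939687,  0.58534946,  0.98431175])}
side {'fovy': 57.03497196631188, 'cx': 280.71270751175825, 'cy': 205.848823399146, 'rvec': array([ 0.85192434, -2.33054174,  1.27304938]), 'tvec': array([0.4351062 , 0.23931661, 0.54189389])}
wrist {'fovy': 65.3745693398582, 'cx': 278.8735968019607, 'cy': 209.52026102809313, 'mount': array([[-1.74169487e-03, -9.52006909e-01, -3.06071579e-01,
         8.44163539e-02],
       [ 9.99998476e-01, -1.62153000e-03, -6.46856711e-04,
        -5.61676658e-04],
       [ 1.19507812e-04, -3.06072239e-01,  9.52008283e-01,
        -1.48981737e-01],
       [ 0.00000000e+00,  0.00000000e+00,  0.00000000e+00,
         1.00000000e+00]])}
0.15
```

View pics/top0.png

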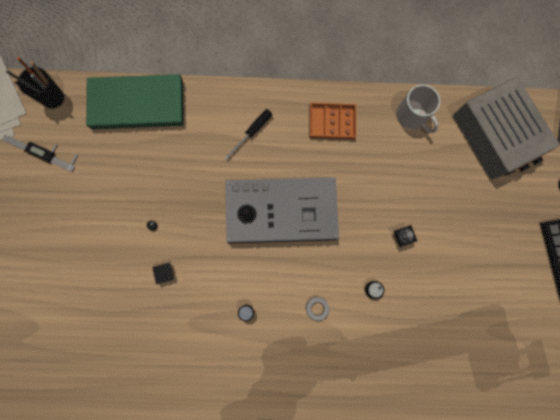

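View pics/side0.png

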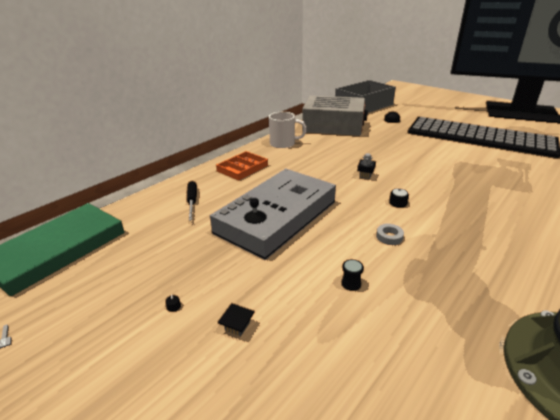

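View pics/wrist0.png

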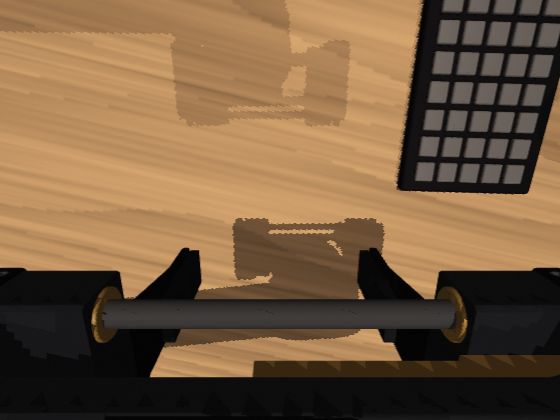

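Run:
```python
from h import *
for n in ["top","side"]:
    T=cam2world(n)
    for t in ["dial_unit","dial_cap","control_box"]+(["blank_plug","loupe","small_knob","ring_gauge","screwdriver"] if n=="top" else []):
        for r in models.search_frame(n,t)[:2]:
            print(n,t,round(r['conf'],2),(T[:3,:3]@np.array(r['location'])+T[:3,3]).round(4))
print(ctrl.get_state()['time'])
```

```text
top dial_unit 0.89 [ 0.5507 -0.3216  0.0399]
top dial_unit 0.73 [0.5638 0.2994 0.0141]
top dial_cap 0.52 [ 0.4196 -0.2546  0.0274]
top dial_cap 0.17 [0.3574 0.0564 0.046 ]
top control_box 0.66 [ 0.5992 -0.0172  0.0515]
top control_box 0.18 [ 0.5516 -0.3204  0.0392]
top blank_plug 0.67 [ 0.5514 -0.3192  0.0391]
top loupe 0.61 [0.3569 0.0568 0.044 ]
top loupe 0.52 [ 0.5456 -0.3221  0.0397]
top ring_gauge 0.55 [ 0.3723 -0.1125  0.0126]
top ring_gauge 0.4 [0.3583 0.0584 0.0435]
top screwdriver 0.65 [0.8254 0.0518 0.0214]
side dial_cap 0.74 [ 0.4168 -0.2375  0.021 ]
side control_box 0.68 [0.5817 0.021  0.05  ]
0.7
```

The top view shows the dial unit at about (404,237), the cap at (375,290) and the opening at (308,214). The blank plug at (163,273) is the lookalike, which the network confused with the unit. Next I'll measure with depth.

Run:
```python
from h import *
z=np.load('top0.npz'); W=cloud('top',z['d'],z['T']); p=z['p']
def crop(u,v,r,name,k):
    c=cv2.resize(p[v-r:v+r,u-r:u+r],None,fx=k,fy=k,interpolation=cv2.INTER_CUBIC); return c
c=np.hstack([crop(404,237,24,'u',8),crop(308,214,24,'s',8)]); cv2.imwrite('pics/crop0.png',c)
# bench height
print('bench',np.nanmedian(W[330:350,100:150,2]))
def reg(u,v,r,lo,hi):
    w=W[v-r:v+r,u-r:u+r].reshape(-1,3); m=(w[:,2]>lo)&(w[:,2]<hi); return w[m]
a=reg(404,237,22,0.03,0.048); print('block',len(a),a.mean(0),cv2.minAreaRect((a[:,:2]*1000).astype(np.float32)))
a=reg(404,237,22,0.055,0.08); print('stem',len(a),a.mean(0) if len(a) else '')
a=reg(375,290,22,0.02,0.045); print('cap',len(a),a.mean(0),cv2.minEnclosingCircle((a[:,:2]*1000).astype(np.float32)))
a=W[170:255,215:350].reshape(-1,3); a=a[(a[:,2]>0.04)&(a[:,2]<0.058)]; print('box',len(a),a.mean(0),cv2.minAreaRect((a[:,:2]*1000).astype(np.float32)))
a=reg(308,214,14,0.0,0.043); print('hole',len(a),a.mean(0),cv2.minAreaRect((a[:,:2]*1000).astype(np.float32)))
```

```text
bench -0.0007084046005063627
block 261 [ 0.54927509 -0.32296672  0.03879758] ((550.501953125, -326.191650390625), (43.609344482421875, 45.42691421508789), 21.02126121520996)
stem 68 [ 0.54999575 -0.32526144  0.06251151]
cap 268 [ 0.41814667 -0.25159191  0.02957545] ((417.7227478027344, -253.15675354003906), 22.475481033325195)
box 6547 [ 0.60462533 -0.02076644  0.04926877] ((605.3878173828125, -21.491867065429688), (150.61624145507812, 269.97308349609375), 3.2577030658721924)
hole 163 [ 0.59748597 -0.08814406  0.02460047] ((596.346923828125, -86.01724243164062), (29.24180793762207, 34.04867172241211), 3.6333699226379395)
```

View pics/crop0.png

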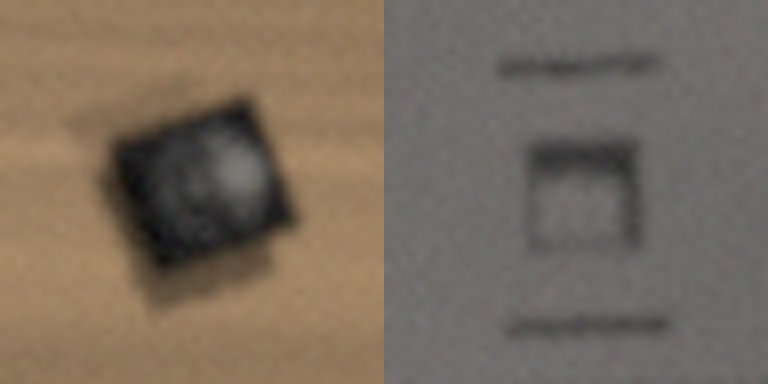

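```bash
cat >> h.py <<'E'
def plan(xyz,yawdeg,n,claw):
    """n equal rows from measured pose to tool-down pose"""
    s=ctrl.get_state(); R0=R.from_rotvec(s['tool_rot']); p0=s['position']
    y=np.radians(yawdeg); Rt=R.from_matrix(np.array([[np.cos(y),np.sin(y),0],[np.sin(y),-np.cos(y),0],[0,0,-1]]))
    d=(R0.inv()*Rt).as_rotvec(); xyz=np.array(xyz)
    Rc=R0; pc=p0.copy(); rows=[]
    st=np.round(np.degrees(d)/n,2)
    for i in range(n):
        t=p0+(xyz-p0)*(i+1)/n
        sh=np.round(Rc.inv().apply(t-pc)*1000,1)
        rows.append([sh.tolist(),st.tolist(),claw]); pc=pc+Rc.apply(sh/1000); Rc=Rc*R.from_rotvec(np.radians(st))
    print('t',s['time'],'pos',p0.round(4),'delta mm',((xyz-p0)*1000).round(1),'turn',np.degrees(d).round(2),'F',s['ft_force'].round(2),'w',round(s['grip_width'],3))
    print('total tool shift',(R0.inv().apply(xyz-p0)*1000).round(1))
    for i in range(0,n,8): print(rows[i:i+8])
E
python3 - <<'E'
from h import *
plan([0.550,-0.325,0.17],21,16,0)
E
```

```text
t 0.7 pos [ 0.148  -0.6329  0.2366] delta mm [402.  307.9 -66.6] turn [ 0.01  0.   -7.84] F [ 0.35  0.08 -0.39] w 0.999
total tool shift [ 461.6 -208.3   66.5]
[[[28.8, -13.0, 4.2], [0.0, 0.0, -0.49], 0], [[29.0, -12.8, 4.1], [0.0, 0.0, -0.49], 0], [[29.1, -12.5, 4.2], [0.0, 0.0, -0.49], 0], [[29.1, -12.3, 4.1], [0.0, 0.0, -0.49], 0], [[29.3, -12.0, 4.2], [0.0, 0.0, -0.49], 0], [[29.4, -11.8, 4.2], [0.0, 0.0, -0.49], 0], [[29.5, -11.5, 4.1], [0.0, 0.0, -0.49], 0], [[29.6, -11.3, 4.2], [0.0, 0.0, -0.49], 0]]
[[[29.6, -11.0, 4.1], [0.0, 0.0, -0.49], 0], [[29.8, -10.8, 4.2], [0.0, 0.0, -0.49], 0], [[29.8, -10.5, 4.2], [0.0, 0.0, -0.49], 0], [[30.0, -10.2, 4.1], [0.0, 0.0, -0.49], 0], [[30.0, -10.0, 4.2], [0.0, 0.0, -0.49], 0], [[30.1, -9.8, 4.1], [0.0, 0.0, -0.49], 0], [[30.2, -9.4, 4.2], [0.0, 0.0, -0.49], 0], [[30.3, -9.3, 4.1], [0.0, 0.0, -0.49], 0]]
```

Call:
arm_command([
  [[29, -13, 4], [0, 0, 0], 0],
  [[29, -13, 4], [0, 0, 0], 0],
  [[29, -13, 4], [0, 0, 0], 0],
  [[29, -13, 4], [0, 0, 0], 0],
  [[29, -13, 4], [0, 0, 0], 0],
  [[29, -13, 4], [0, 0, 0], 0],
  [[29, -13, 4], [0, 0, 0], 0],
  [[29, -13, 4], [0, 0, 0], 0],
], force=30)

```text
time: 1.37
position: [0.3513, -0.4778, 0.2046]
tool_rot: [3.12, 0.36, 0.0]
ft_force: [0.7, 0.6, 0.2]
grip_width: 1.001
```

Call:
arm_command([
  [[29, -13, 4], [0, 0, 0], 0],
  [[29, -13, 4], [0, 0, 0], 0],
  [[29, -13, 4], [0, 0, 0], 0],
  [[29, -13, 4], [0, 0, 0], 0],
  [[29, -13, 4], [0, 0, -2], 0],
  [[29, -13, 4], [0, 0, -2], 0],
  [[29, -13, 4], [0, 0, -2], 0],
  [[29, -13, 4], [0, 0, -2], 0],
])

```text
time: 2.03
position: [0.5493, -0.3187, 0.1725]
tool_rot: [3.087, 0.579, 0.0]
ft_force: [0.4, -0.8, -0.5]
grip_width: 1.0
```

Call:
arm_command([
  [[0, 0, 0], [0, 0, 0], 0],
  [[0, 0, 0], [0, 0, 0], 0],
  [[0, 0, 0], [0, 0, 0], 0],
])

```text
time: 2.28
position: [0.5479, -0.3201, 0.1724]
tool_rot: [3.088, 0.577, -0.001]
ft_force: [0.3, -0.2, 0.4]
grip_width: 0.997
```

```bash
cat >> h.py <<'E'
def shot(name,tag):
    T=cam2world(name); p,d=optics.get_image(name); cv2.imwrite(f'pics/{name}{tag}.png',p); np.savez(f'{name}{tag}.npz',p=p,d=d,T=T); return p,d,T
E
python3 - <<'E'
from h import *
plan([0.550,-0.325,0.17],21,1,0)
p,d,T=shot('wrist','1')
W=cloud('wrist',d,T); print(len(models.silhouettes('wrist','dial_unit')))
a=W[100:300,150:420].reshape(-1,3); a=a[(abs(a[:,0]-.55)<.05)&(abs(a[:,1]+.325)<.05)]
b=a[(a[:,2]>.034)&(a[:,2]<.045)]; print('block',len(b),b.mean(0),cv2.minAreaRect((b[:,:2]*1000).astype(np.float32)))
b=a[(a[:,2]>.061)&(a[:,2]<.08)]; print('stem',len(b),b.mean(0),cv2.minEnclosingCircle((b[:,:2]*1000).astype(np.float32)))
E
```

```text
t 2.2833 pos [ 0.5479 -0.3201  0.1724] delta mm [ 2.1 -4.9 -2.4] turn [0.02 0.05 0.15] F [ 0.29 -0.19  0.38] w 0.997
total tool shift [0.2 5.4 2.4]
[[[0.2, 5.4, 2.4], [0.02, 0.05, 0.15], 0]]
1
block 1744 [ 0.55524784 -0.32592345  0.04084801] ((552.27685546875, -327.48651123046875), (44.048587799072266, 43.49505615234375), 20.564470291137695)
stem 427 [ 0.55290649 -0.32696823  0.06539552] ((552.2734375, -328.04168701171875), 10.484758377075195)
```

View pics/wrist1.png

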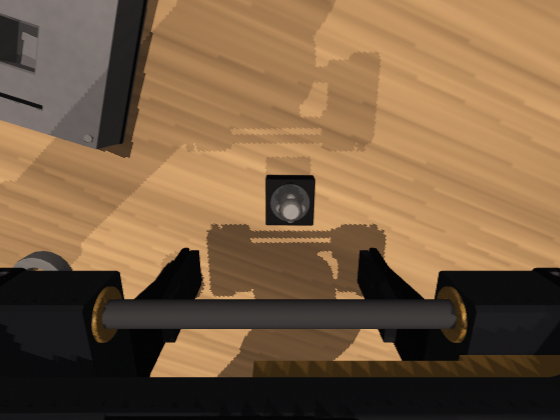

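Run:
```python
from h import *
plan([0.5523,-0.3277,0.038],20.6,1,0)
```

```text
t 2.3833 pos [ 0.5472 -0.3213  0.1727] delta mm [   5.1   -6.4 -134.7] turn [0.05 0.05 0.42] F [-0.31  0.37 -0.18] w 1.003
total tool shift [  2.6   7.7 134.7]
[[[2.6, 7.7, 134.7], [0.05, 0.05, 0.42], 0]]
```

Call:
arm_command([
  [[3, 7, 10], [0, 0, 0.4], 0],
  [[0, 0, 25], [0, 0, 0], 0],
  [[0, 0, 25], [0, 0, 0], 0],
  [[0, 0, 25], [0, 0, 0], 0],
  [[0, 0, 25], [0, 0, 0], 0],
  [[0, 0, 15], [0, 0, 0], 0],
  [[0, 0, 9], [0, 0, 0], 0],
  [[0, 0, 0], [0, 0, 0], 0],
])

```text
time: 3.05
position: [0.5515, -0.3253, 0.0356]
tool_rot: [-3.088, -0.563, 0.006]
ft_force: [-0.8, 0.1, 0.1]
grip_width: 1.003
```

Run:
```python
from h import *
p,d,T=shot('wrist','2')
plan([0.5523,-0.3277,0.038],20.6,1,0)
```

```text
t 3.1 pos [ 0.5527 -0.3256  0.0375] delta mm [-0.4 -2.1  0.5] turn [-0.07  0.07  0.09] F [ 0.12 -0.53  0.01] w 1.003
total tool shift [-1.1  1.8 -0.5]
[[[-1.1, 1.8, -0.5], [-0.07, 0.07, 0.09], 0]]
```

View pics/wrist2.png

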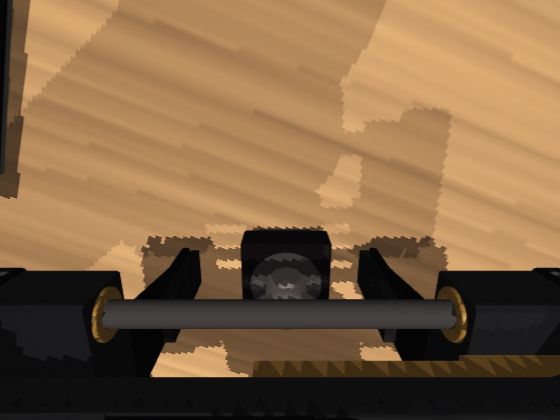

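Call:
arm_command([
  [[-1, 3, 0], [0, 0, 0], 0],
  [[0, 0, 0], [0, 0, 0], 0.3],
  [[0, 0, 0], [0, 0, 0], 0.6],
  [[0, 0, 0], [0, 0, 0], 0.8],
  [[0, 0, 0], [0, 0, 0], 0.8],
  [[0, 0, 0], [0, 0, 0], 0.8],
  [[0, 0, 0], [0, 0, 0], 0.8],
  [[0, 0, 0], [0, 0, 0], 0.8],
], force=35)

```text
time: 3.77
position: [0.5537, -0.3281, 0.0386]
tool_rot: [3.09, 0.566, 0.0]
ft_force: [0.2, 0.7, -0.1]
grip_width: 0.553
```

Call:
arm_command([
  [[0, 0, 0], [0, 0, 0], 1],
  [[0, 0, 0], [0, 0, 0], 1],
  [[0, 0, -5], [0, 0, 0], 1],
  [[0, 0, -20], [0, 0, 0], 1],
  [[0, 0, -30], [0, 0, 0], 1],
  [[0, 0, -30], [0, 0, 0], 1],
  [[0, 0, -15], [0, 0, 0], 1],
  [[0, 0, 0], [0, 0, 0], 1],
])

```text
time: 4.43
position: [0.5561, -0.3293, 0.1433]
tool_rot: [3.085, 0.565, 0.009]
ft_force: [1.8, -0.3, -0.6]
grip_width: 0.5
```

Run:
```python
from h import *
p,d,T=shot('wrist','3')
plan([0.596,-0.087,0.145],3.4,10,1)
```

```text
t 4.4833 pos [ 0.5547 -0.3287  0.1405] delta mm [ 41.3 241.7   4.5] turn [ 0.16 -0.15 17.37] F [-0.17 -0.7  -3.54] w 0.502
total tool shift [ 124.3 -211.4   -4.9]
[[[12.4, -21.1, -0.5], [0.02, -0.02, 1.74], 1], [[11.8, -21.5, -0.5], [0.02, -0.02, 1.74], 1], [[11.1, -21.9, -0.5], [0.02, -0.02, 1.74], 1], [[10.5, -22.2, -0.4], [0.02, -0.02, 1.74], 1], [[9.8, -22.5, -0.5], [0.02, -0.02, 1.74], 1], [[9.1, -22.7, -0.5], [0.02, -0.02, 1.74], 1], [[8.4, -23.1, -0.5], [0.02, -0.02, 1.74], 1], [[7.7, -23.3, -0.4], [0.02, -0.02, 1.74], 1]]
[[[6.9, -23.5, -0.5], [0.02, -0.02, 1.74], 1], [[6.3, -23.7, -0.4], [0.02, -0.02, 1.74], 1]]
```

View pics/wrist3.png

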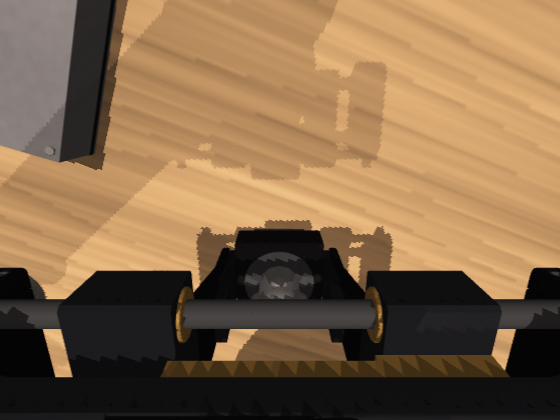

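```bash
cat >> h.py <<'E'
def inhand(tag):
    z=np.load(f'wrist{tag}.npz'); m=np.array(optics.camera_model('wrist')['mount'])
    return cloud('wrist',z['d'],m)
E
python3 - <<'E'
from h import *
W=inhand('3'); 
a=W[200:300,200:360].reshape(-1,3)
a=a[(abs(a[:,0])<.04)&(abs(a[:,1])<.03)&(a[:,2]<.02)]
h,e=np.histogram(a[:,2],bins=np.arange(-.06,.02,.002)); print([(round(x,3),int(n)) for x,n in zip(e,h) if n])
b=a[(a[:,2]>-.034)&(a[:,2]<-.023)]; print('stem',len(b),b.mean(0),b.min(0),b.max(0),cv2.minEnclosingCircle((b[:,:2]*1000).astype(np.float32)))
b=a[(a[:,2]>-.006)&(a[:,2]<.004)]; print('block',len(b),b.mean(0),b.min(0),b.max(0),np.percentile(b[:,0],[90,99]))
E
```

```text
[(np.float64(-0.036), 41), (np.float64(-0.034), 89), (np.float64(-0.032), 116), (np.float64(-0.03), 121), (np.float64(-0.028), 196), (np.float64(-0.026), 309), (np.float64(-0.024), 230), (np.float64(-0.022), 253), (np.float64(-0.02), 224), (np.float64(-0.018), 182), (np.float64(-0.016), 159), (np.float64(-0.014), 215), (np.float64(-0.012), 224), (np.float64(-0.01), 196), (np.float64(-0.008), 167), (np.float64(-0.006), 243), (np.float64(-0.004), 2692), (np.float64(-0.002), 1233), (np.float64(0.0), 191), (np.float64(0.002), 194), (np.float64(0.004), 175), (np.float64(0.006), 177), (np.float64(0.008), 162), (np.float64(0.01), 150), (np.float64(0.012), 136), (np.float64(0.014), 61)]
stem 946 [ 0.00846182  0.00081456 -0.02720736] [ 0.00307832 -0.02994309 -0.03399981] [ 0.01167877  0.02996176 -0.02300291] ((10.681496620178223, 0.009335517883300781), 29.952747344970703)
block 4553 [ 0.00917853 -0.00074016 -0.002129  ] [-0.0119005 -0.029953  -0.00599  ] [0.02136873 0.02982319 0.00398035] [0.01995928 0.02078554]
```

Call:
arm_command([
  [[0, 0, 0], [0, 0, 3], 1],
  [[6, -26, 0], [0, 0, 3], 1],
  [[6, -26, 0], [0, 0, 3], 1],
  [[6, -26, 0], [0, 0, 3], 1],
  [[6, -26, -2], [0, 0, 3], 1],
  [[6, -26, -3], [0, 0, 2.4], 1],
  [[0, -26, -3], [0, 0, 0], 1],
  [[-5, -26, -3], [0, 0, 0], 1],
])

```text
time: 5.15
position: [0.5476, -0.1415, 0.1471]
tool_rot: [-3.138, -0.093, 0.005]
ft_force: [0.8, -0.4, -2.8]
grip_width: 0.504
```

Run:
```python
from h import *
plan([0.540,-0.088,0.155],3.4,2,1)
```

```text
t 5.15 pos [ 0.5476 -0.1415  0.1471] delta mm [-7.6 53.5  7.9] turn [-0.1   0.17  0.01] F [ 0.83 -0.45 -2.8 ] w 0.504
total tool shift [ -4.4 -53.9  -7.7]
[[[-2.2, -26.9, -3.9], [-0.05, 0.08, 0.0], 1], [[-2.2, -27.0, -3.9], [-0.05, 0.08, 0.0], 1]]
```

Call:
arm_command([
  [[-2, -27, -4], [0, 0, 0], 1],
  [[-2, -27, -4], [0, 0, 0], 1],
  [[0, 0, 0], [0, 0, 0], 1],
  [[0, 0, 0], [0, 0, 0], 1],
])

```text
time: 5.48
position: [0.5401, -0.0876, 0.1559]
tool_rot: [-3.139, -0.099, 0.004]
ft_force: [-0.7, -0.2, -3.3]
grip_width: 0.504
```

Run:
```python
from h import *
p,d,T=shot('wrist','4')
W=cloud('wrist',d,T); H=inhand('4')
a=W[60:230].reshape(-1,3); pn=a[(abs(a[:,2]-.05)<.006)]; print('panel z',np.median(pn[:,2]),len(pn))
m=np.zeros((420,560),np.uint8); m[20:235]=(W[20:235,:,2]<np.median(pn[:,2])-.004)
cv2.imwrite('pics/m4.png',m*255)
n,l,st,c=cv2.connectedComponentsWithStats(m); 
for i in range(1,n):
    if st[i][4]>100: print(st[i],c[i])
plan([0.540,-0.088,0.155],3.4,2,1)
```

```text
panel z 0.05083160815526089 51459
[    0    20   560   215 48408] [399.71924062 142.86642704]
[ 264  123   42   42 1687] [284.13455839 142.910492  ]
t 5.5333 pos [ 0.5402 -0.0897  0.1559] delta mm [-0.2  1.7 -0.9] turn [0.   0.16 0.03] F [-0.37 -0.61 -1.91] w 0.503
total tool shift [-0.1 -1.7  0.9]
[[[-0.1, -0.9, 0.4], [0.0, 0.08, 0.02], 1], [[-0.0, -0.8, 0.5], [0.0, 0.08, 0.02], 1]]
```

View pics/wrist4.png

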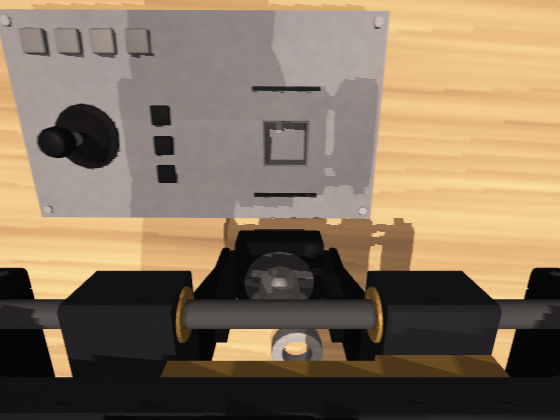

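```bash
cat >> h.py <<'E'
def block(tag):
    W=inhand(tag); a=W[200:300,200:360].reshape(-1,3)
    b=a[(abs(a[:,1])<.016)&(a[:,2]>-.006)&(a[:,2]<.002)&(a[:,0]>.012)]
    print('block front x',np.percentile(b[:,0],[97,99,100])*1000,'z',np.median(b[:,2])*1000)
    b=a[(abs(a[:,1])<.014)&(a[:,2]<-.012)&(a[:,2]>-.04)&(a[:,0]>-.015)]
    A=np.c_[2*b[:,0],2*b[:,1],np.ones(len(b))]
    side=(b[:,2]<-.012)&(b[:,2]>-.022)
    A=A[side]; s=b[side]; x=np.linalg.lstsq(A,(s[:,:2]**2).sum(1),rcond=None)[0]
    print('stem side circ centre',x[:2]*1000,'r',np.sqrt(x[2]+x[0]**2+x[1]**2)*1000,len(s),'top z',np.percentile(b[:,2],2)*1000)
def opening(tag,zpan):
    """opening in tool frame"""
    z=np.load(f'wrist{tag}.npz'); mo=np.array(optics.camera_model('wrist')['mount']); W=inhand(tag)
    m=((W[...,2]>zpan+.004)&(W[...,2]<zpan+.035)).astype(np.uint8); m[235:]=0
    n,l,st,c=cv2.connectedComponentsWithStats(m)
    f,cx,cy=K(optics.camera_model('wrist'))
    for i in range(1,n):
        if 400<st[i][4]<8000 and .6<st[i][2]/st[i][3]<1.6:
            v,u=np.nonzero(l==i); 
            ray=np.stack([(u-cx)/f,(v-cy)/f,np.ones(len(u))],-1)@mo[:3,:3].T
            t=(zpan-mo[2,3])/ray[:,2]; P=ray*t[:,None]+mo[:3,3]
            print('opening',st[i],cv2.minAreaRect((P[:,:2]*1000).astype(np.float32)),P.mean(0)*1000)
E
python3 - <<'E'
from h import *
block('4'); W=inhand('4'); 
a=W[60:220,240:340].reshape(-1,3); zp=np.median(a[:,2]); print(zp); opening('4',zp)
a=W[60:220,200:370].reshape(-1,3);a=a[abs(a[:,2]-zp)<.004]; A=np.c_[a[:,:2],np.ones(len(a))]; print(np.linalg.lstsq(A,a[:,2],rcond=None)[0])
E
```

```text
block front x [20.50299765 20.66233758 21.00322984] z -2.157272339496599
stem side circ centre [-0.05819309 -0.80516432] r 9.395790456857036 505 top z -27.1004840741992
nan
[0. 0. 0.]
```

Run:
```python
from h import *
W=inhand('4'); 
a=W[60:220,240:340].reshape(-1,3); zp=np.nanmedian(a[:,2]); print(zp); opening('4',zp)
a=W[60:220,200:370].reshape(-1,3);a=a[abs(a[:,2]-zp)<.004]; A=np.c_[a[:,:2],np.ones(len(a))]; print(np.linalg.lstsq(A,a[:,2],rcond=None)[0])
```

```text
0.1050490057165481
opening [ 264  123   42   41 1684] ((55.837181091308594, 3.5203142166137695), (30.194881439208984, 31.391830444335938), 0.09901272505521774) [ 56.10030147   3.42236426 105.04900572]
[-0.00354257 -0.00051422  0.10513981]
```

Call:
arm_command([
  [[19, 2, 0], [0, 0, 0], 1],
  [[19, 1, 0], [0, 0, 0], 1],
  [[19, 1, 0], [0, 0, 0], 1],
  [[0, 0, 25], [0, 0, 0], 1],
  [[0, 0, 25], [0, 0, 0], 1],
  [[0, 0, 10], [0, 0, 0], 1],
  [[0, 0, 0], [0, 0, 0], 1],
  [[0, 0, 0], [0, 0, 0], 1],
])

```text
time: 6.2
position: [0.5977, -0.0915, 0.0966]
tool_rot: [-3.14, -0.09, 0.004]
ft_force: [-0.1, -0.3, -2.1]
grip_width: 0.5
```

Run:
```python
from h import *
p,d,T=shot('wrist','5'); p,d,T=shot('side','5'); cv2.imwrite('pics/side5c.png',cv2.resize(p[120:280,180:400],None,fx=3.5,fy=3.5)); print(ctrl.get_state()['position'])
```

```text
[ 0.59930253 -0.09113685  0.09879138]
```

View pics/side5c.png

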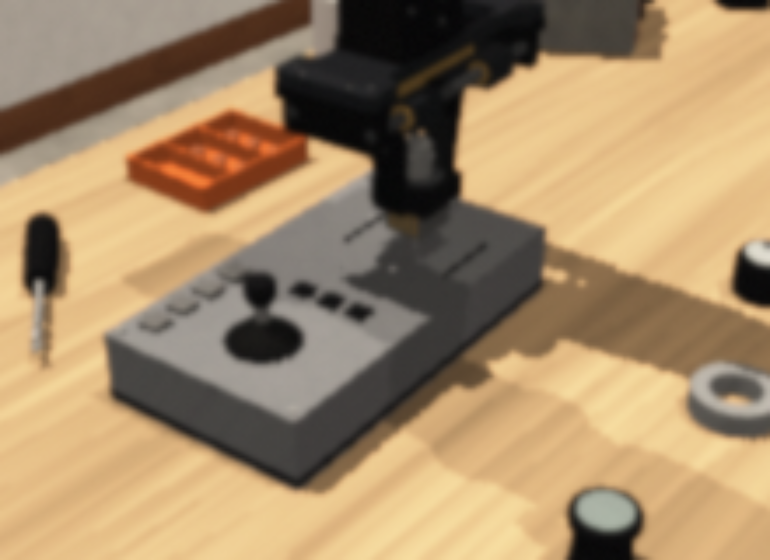

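View pics/wrist5.png

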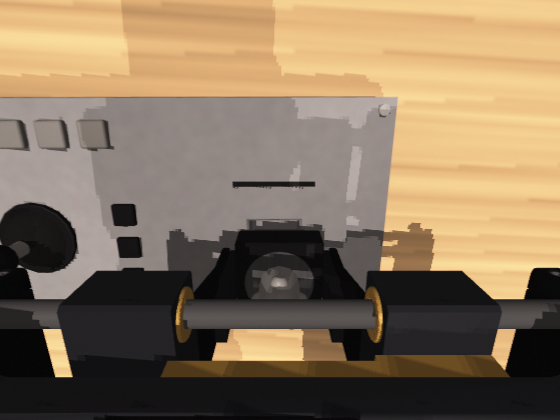

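Run:
```python
from h import *
block('5'); W=inhand('5'); zp=np.nanmedian(W[150:210,230:320,2]); print('zp',zp)
mo=np.array(optics.camera_model('wrist')['mount']); f,cx,cy=K(optics.camera_model('wrist'))
for u,v in [(247.5,219),(299.5,219)]:
    r=mo[:3,:3]@np.array([(u-cx)/f,(v-cy)/f,1]); print(u,v,((r*(zp-mo[2,3])/r[2]+mo[:3,3])*1000).round(1))
p=cv2.imread('pics/wrist5.png'); cv2.imwrite('pics/w5c.png',cv2.resize(p[170:310,200:360],None,fx=5,fy=4,interpolation=cv2.INTER_NEAREST))
s=ctrl.get_state();print(s['position'],s['qd'].round(3))
```

```text
block front x [20.50304482 20.6622038  20.9329932 ] z -2.1511144490604233
stem side circ centre [-0.10496558 -0.84639683] r 9.4175525337355 514 top z -27.004205111914796
zp 0.04569497958225248
247.5 219 [ 15.5 -20.4  45.7]
299.5 219 [15.4 12.4 45.7]
[ 0.59930253 -0.09113685  0.09879138] [-0.004 -0.013 -0.004 -0.007 -0.001 -0.002 -0.003]
```

View pics/w5c.png

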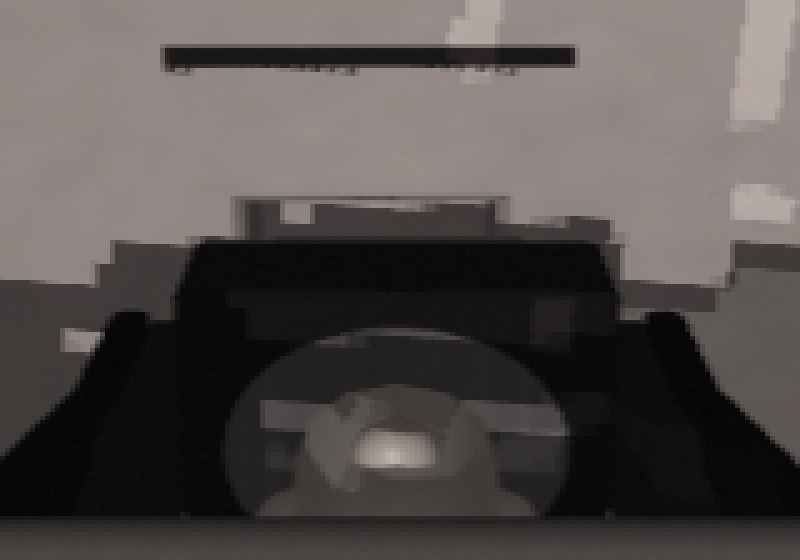

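Call:
arm_command([
  [[0, -2.7, 0], [0, 0, 0], 1],
  [[0, 0, 4], [0, 0, 0], 1],
  [[0, 0, 4], [0, 0, 0], 1],
  [[0, 0, 3], [0, 0, 0], 1],
  [[0, 0, 3], [0, 0, 0], 1],
])

```text
time: 6.72
position: [0.5981, -0.0879, 0.0832]
tool_rot: [3.14, 0.092, -0.0]
ft_force: [-0.0, 0.2, -2.4]
grip_width: 0.5
```

Call:
arm_command([
  [[0, 0, 3], [0, 0, 0], 1],
  [[0, 0, 2], [0, 0, 0], 1],
  [[0, 0, 0], [0, 0, 0], 1],
])

```text
time: 6.97
position: [0.5978, -0.0879, 0.0778]
tool_rot: [-3.14, -0.092, 0.002]
ft_force: [-0.6, 1.0, -3.0]
grip_width: 0.503
```

Call:
arm_command([
  [[0, 0, 3], [0, 0, 0], 1],
  [[0, 0, 3], [0, 0, 0], 1],
  [[0, 0, 3], [0, 0, 0], 1],
  [[0, 0, 1.5], [0, 0, 0], 1],
  [[0, 0, 0], [0, 0, 0], 1],
])

```text
time: 7.38
position: [0.5981, -0.0878, 0.0675]
tool_rot: [-3.14, -0.092, 0.001]
ft_force: [0.2, -0.5, -1.8]
grip_width: 0.501
```

Call:
arm_command([
  [[0, 0, 1], [0, 0, 0], 1],
  [[0, 0, 1], [0, 0, 0], 1],
  [[0, 0, 0], [0, 0, 0], 1],
])

```text
time: 7.63
position: [0.5982, -0.0878, 0.0665]
tool_rot: [3.14, 0.092, -0.0]
ft_force: [-2.9, 1.1, 1.5]
grip_width: 0.502
```

Call:
arm_command([
  [[0, 0, 1], [0, 0, 0], 1],
  [[0, 0, 1], [0, 0, 0], 1],
  [[0, 0, 0], [0, 0, 0], 1],
  [[0, 0, 0], [0, 0, 0], 1],
])

```text
time: 7.97
position: [0.5982, -0.0878, 0.0665]
tool_rot: [3.139, 0.092, -0.001]
ft_force: [-7.4, 0.7, 13.7]
grip_width: 0.5
```

Run:
```python
from h import *
p,d,T=shot('wrist','6'); block('6')
W=cloud('wrist',d,T); b=W[228:245,250:315]; print('blocktop z',np.nanpercentile(b[...,2],[25,50,75]), 'panel',np.nanmedian(W[150:200,230:320,2]))
print(ctrl.get_state()['position'],ctrl.get_state()['ft_force'])
```

```text
block front x [20.47145973 20.63673097 20.96575407] z -2.208529222157196
stem side circ centre [-0.13536832 -0.82647498] r 9.416937453949537 506 top z -26.976943284604204
blocktop z [0.05446099 0.06020049 0.06585488] panel 0.05084279554645568
[ 0.59820527 -0.08782814  0.06650563] [-8.47318384 -0.23496835 12.75422994]
```

View pics/wrist6.png

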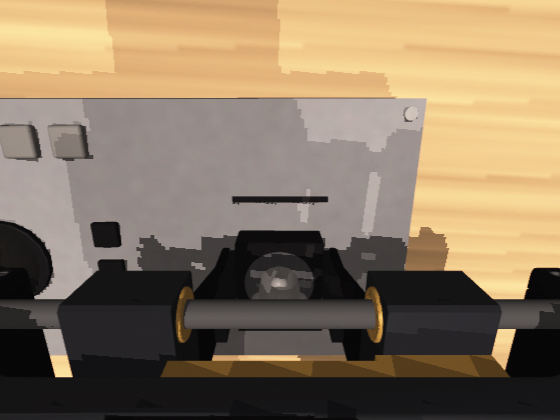

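Call:
arm_command([
  [[0, 0, -2], [0, 0, 0], 0.4],
  [[0, 0, -1], [0, 0, 0], 0],
  [[0, 0, 0], [0, 0, 0], 0],
  [[0, 0, 0], [0, 0, 0], 0],
  [[0, 0, -15], [0, 0, 0], 0],
  [[0, 0, -35], [0, 0, 0], 0],
  [[0, 0, -40], [0, 0, 0], 0],
  [[0, 0, -10], [0, 0, 0], 0],
])

```text
time: 8.68
position: [0.6017, -0.0879, 0.1732]
tool_rot: [3.138, 0.092, 0.014]
ft_force: [1.3, 0.9, 1.1]
grip_width: 0.974
```

Call:
arm_command([
  [[0, 0, 0], [0, 0, 0], 0],
  [[0, 0, 0], [0, 0, 0], 0],
  [[0, 0, 0], [0, 0, 0], 0],
])

```text
time: 8.93
position: [0.5975, -0.0878, 0.1656]
tool_rot: [-3.14, -0.092, 0.003]
ft_force: [0.2, -0.8, -1.1]
grip_width: 0.993
```

Run:
```python
from h import *
p,d,T=shot('wrist','7'); W=cloud('wrist',d,T)
a=W[100:330,200:360].reshape(-1,3)
pz=np.nanmedian(W[80:160,200:360,2]); print('panel',pz)
b=a[(a[:,2]>pz+.014)&(a[:,2]<pz+.022)]; print('block',len(b),np.median(b[:,2]),cv2.minAreaRect((b[:,:2]*1000).astype(np.float32)))
b=a[(a[:,2]>pz+.041)&(a[:,2]<pz+.05)]; print('stem',len(b),b.mean(0),cv2.minEnclosingCircle((b[:,:2]*1000).astype(np.float32)))
s=ctrl.get_state(); print(s['position'],s['time'])
plan([0.418,-0.2525,0.17],3.4,9,0)
```

```text
panel 0.0505206651113107
block 2114 0.06891151401883834 ((596.9549560546875, -86.86477661132812), (44.04066467285156, 44.01597213745117), 3.2104544639587402)
stem 456 [ 0.59752407 -0.08689415  0.093996  ] ((596.6680908203125, -86.79193115234375), 9.586834907531738)
[ 0.59724326 -0.08782388  0.16514793] 8.9833
t 8.9833 pos [ 0.5972 -0.0878  0.1651] delta mm [-179.2 -164.7    4.9] turn [-0.03  0.17 -0.03] F [-0.47  0.1  -0.66] w 1.0
total tool shift [-188.6  153.9   -4.4]
[[[-21.0, 17.1, -0.5], [-0.0, 0.02, -0.0], 0], [[-20.9, 17.1, -0.5], [-0.0, 0.02, -0.0], 0], [[-21.0, 17.1, -0.5], [-0.0, 0.02, -0.0], 0], [[-20.9, 17.1, -0.5], [-0.0, 0.02, -0.0], 0], [[-21.0, 17.1, -0.5], [-0.0, 0.02, -0.0], 0], [[-20.9, 17.1, -0.5], [-0.0, 0.02, -0.0], 0], [[-21.0, 17.1, -0.6], [-0.0, 0.02, -0.0], 0], [[-21.0, 17.1, -0.5], [-0.0, 0.02, -0.0], 0]]
[[[-20.9, 17.1, -0.6], [-0.0, 0.02, -0.0], 0]]
```

View pics/wrist7.png

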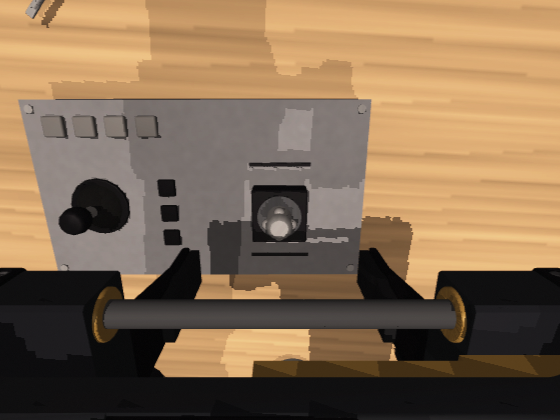

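Call:
arm_command([
  [[-24, 20, 0], [0, 0, 0], 0],
  [[-24, 20, 0], [0, 0, 0], 0],
  [[-24, 20, 0], [0, 0, 0], 0],
  [[-24, 20, 0], [0, 0, 0], 0],
  [[-24, 20, 0], [0, 0, 0], 0],
  [[-24, 20, 0], [0, 0, 0], 0],
  [[-24, 20, 0], [0, 0, 0], 0],
  [[-20, 14, 0], [0, 0, 0], 0],
])

```text
time: 9.65
position: [0.4168, -0.2543, 0.1654]
tool_rot: [-3.139, -0.089, 0.004]
ft_force: [-0.1, -0.2, 0.5]
grip_width: 1.0
```

Call:
arm_command([
  [[0, 0, 0], [0, 0, 0], 0],
  [[0, 0, 0], [0, 0, 0], 0],
  [[0, 0, 0], [0, 0, 0], 0],
])

```text
time: 9.9
position: [0.4198, -0.2517, 0.1662]
tool_rot: [-3.139, -0.093, 0.001]
ft_force: [0.6, 0.9, 0.5]
grip_width: 1.003
```

Run:
```python
from h import *
p,d,T=shot('wrist','8'); W=cloud('wrist',d,T); H=inhand('8')
m=(abs(W[...,0]-.418)<.05)&(abs(W[...,1]+.2525)<.05); m[335:]=0
a=W[m]; h=H[m]; k=(a[:,2]>.027)&(a[:,2]<.037)
print('cap top',k.sum(),np.median(a[k,2]),cv2.minEnclosingCircle((a[k,:2]*1000).astype(np.float32)),cv2.minEnclosingCircle((h[k,:2]*1000).astype(np.float32)))
plan([0.418,-0.2525,0.020],3.4,1,0)
```

```text
cap top 1652 0.03196234697382258 ((419.37847900390625, -254.03504943847656), 22.238052368164062) ((-0.4548346698284149, 2.4570693969726562), 22.237951278686523)
t 9.95 pos [ 0.4203 -0.2514  0.1664] delta mm [  -2.3   -1.1 -146.4] turn [-0.06  0.02  0.07] F [-0.23 -0.22  1.  ] w 1.002
total tool shift [ -2.3   1.2 146.4]
[[[-2.3, 1.2, 146.4], [-0.06, 0.02, 0.07], 0]]
```

View pics/wrist8.png

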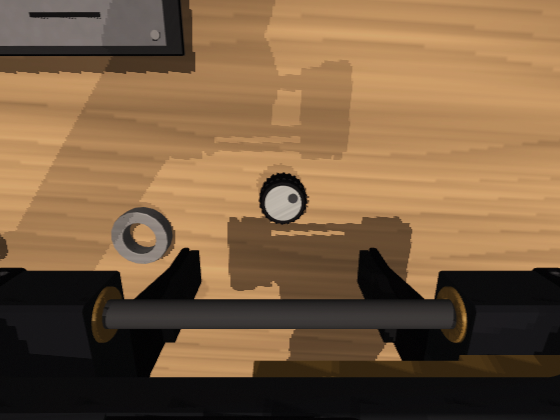

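Call:
arm_command([
  [[-0.5, 3, 6], [0, 0, 0], 0],
  [[0, 0, 28], [0, 0, 0], 0],
  [[0, 0, 30], [0, 0, 0], 0],
  [[0, 0, 30], [0, 0, 0], 0],
  [[0, 0, 25], [0, 0, 0], 0],
  [[0, 0, 16], [0, 0, 0], 0],
  [[0, 0, 8], [0, 0, 0], 0],
  [[0, 0, 4], [0, 0, 0], 0],
])

```text
time: 10.62
position: [0.419, -0.2544, 0.0183]
tool_rot: [-3.138, -0.095, 0.003]
ft_force: [-0.1, 1.2, 0.4]
grip_width: 1.0
```

Call:
arm_command([
  [[0, 0, 0], [0, 0, 0], 0.1],
  [[0, 0, 0], [0, 0, 0], 0.2],
  [[0, 0, 0], [0, 0, 0], 0.3],
], force=60)

```text
time: 10.87
position: [0.4204, -0.2561, 0.0212]
tool_rot: [3.139, 0.093, 0.003]
ft_force: [0.2, -0.9, -0.6]
grip_width: 0.856
```

Run:
```python
from h import *
p,d,T=shot('wrist','9')
plan([0.418,-0.2525,0.020],3.4,1,0)
```

```text
t 10.9167 pos [ 0.4203 -0.2562  0.0213] delta mm [-2.3  3.7 -1.3] turn [ 0.09 -0.11 -0.03] F [0.29 0.01 0.26] w 0.813
total tool shift [-2.1 -3.8  1.3]
[[[-2.1, -3.8, 1.3], [0.09, -0.11, -0.03], 0]]
```

View pics/wrist9.png

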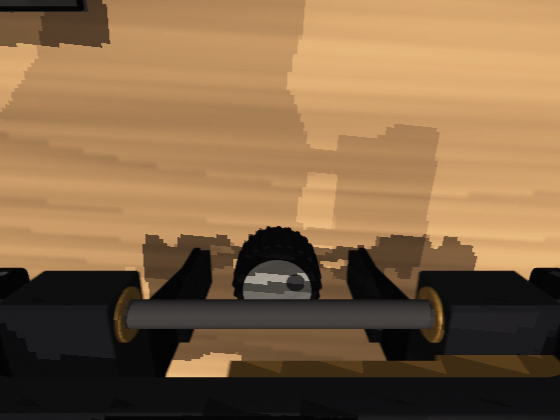

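```bash
cat >> h.py <<'E'
def capx(tag):
    H=inhand(tag); z=H[225:300,225:335].reshape(-1,3); z=z[(abs(z[:,1])<.024)&(z[:,0]>-.01)&(z[:,0]<.03)]
    ft=z[z[:,2]<.02]; zt=np.percentile(ft[:,2],5); t=ft[ft[:,2]<zt+.003]
    print('cap top z',np.median(t[:,2])*1000,'front x',np.percentile(t[:,0],[95,99])*1000,'y range',np.percentile(t[:,1],[1,99])*1000)
    f=ft[(ft[:,2]>zt+.004)&(ft[:,2]<zt+.02)&(abs(ft[:,1])<.018)]
    A=np.c_[2*f[:,0],2*f[:,1],np.ones(len(f))]; x=np.linalg.lstsq(A,(f[:,:2]**2).sum(1),rcond=None)[0]
    print('side circle',x[:2]*1000,np.sqrt(x[2]+x[0]**2+x[1]**2)*1000,len(f))
E
python3 - <<'E'
from h import *
capx('9')
E
```

```text
cap top z -10.900104283468714 front x [17.05816175 18.68293014] y range [-20.83919731  16.9653072 ]
side circle [-0.16473719 -1.79015817] 20.63843628093643 1016
```

Call:
arm_command([
  [[0, 0, 1], [0, 0, 0], 0.5],
  [[0, 0, 0], [0, 0, 0], 0.7],
  [[0, 0, 0], [0, 0, 0], 1],
  [[0, 0, 0], [0, 0, 0], 1],
  [[0, 0, 0], [0, 0, 0], 1],
  [[0, 0, 0], [0, 0, 0], 1],
  [[0, 0, 0], [0, 0, 0], 1],
  [[0, 0, 0], [0, 0, 0], 1],
])

```text
time: 11.58
position: [0.4194, -0.2557, 0.0193]
tool_rot: [3.14, 0.092, 0.0]
ft_force: [-0.1, -0.4, 3.1]
grip_width: 0.487
```

Call:
arm_command([
  [[0, 0, 0], [0, 0, 0], 1],
  [[0, 0, -5], [0, 0, 0], 1],
  [[0, 0, -20], [0, 0, 0], 1],
  [[0, 0, -30], [0, 0, 0], 1],
  [[0, 0, -35], [0, 0, 0], 1],
  [[0, 0, -35], [0, 0, 0], 1],
  [[0, 0, -15], [0, 0, 0], 1],
  [[0, 0, 0], [0, 0, 0], 1],
])

```text
time: 12.25
position: [0.4218, -0.2569, 0.1636]
tool_rot: [3.135, 0.092, 0.01]
ft_force: [0.7, -0.1, -0.3]
grip_width: 0.48
```

Run:
```python
from h import *
p,d,T=shot('wrist','10'); capx('10')
plan([0.5475,-0.0868,0.165],3.3,10,1)
```

```text
cap top z -13.234310795211229 front x [16.04532094 18.63940054] y range [-23.14978077  23.06747591]
side circle [ 2.97862641 -0.6462037 ] 18.502227557563398 1281
t 12.3 pos [ 0.4205 -0.2562  0.1611] delta mm [127.  169.4   3.9] turn [ 0.16 -0.19  0.07] F [-0.6  -0.35 -1.89] w 0.483
total tool shift [ 136.8 -161.7   -3.9]
[[[13.7, -16.2, -0.4], [0.02, -0.02, 0.01], 1], [[13.7, -16.1, -0.4], [0.02, -0.02, 0.01], 1], [[13.6, -16.2, -0.4], [0.02, -0.02, 0.01], 1], [[13.7, -16.2, -0.4], [0.02, -0.02, 0.01], 1], [[13.7, -16.2, -0.4], [0.02, -0.02, 0.01], 1], [[13.6, -16.1, -0.4], [0.02, -0.02, 0.01], 1], [[13.7, -16.2, -0.3], [0.02, -0.02, 0.01], 1], [[13.6, -16.2, -0.4], [0.02, -0.02, 0.01], 1]]
[[[13.7, -16.2, -0.4], [0.02, -0.02, 0.01], 1], [[13.7, -16.2, -0.4], [0.02, -0.02, 0.01], 1]]
```

View pics/wrist10.png

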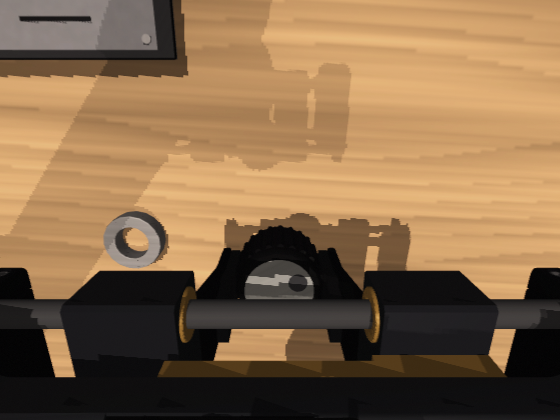

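```bash
cat >> h.py <<'E'
def disc(tag,zt):
    z=np.load(f'wrist{tag}.npz'); p=z['p']; mo=np.array(optics.camera_model('wrist')['mount']); f,cx,cy=K(optics.camera_model('wrist'))
    g=p.min(2)>75; g[:245]=0; g[299:]=0; g[:,:235]=0; g[:,325:]=0
    n,l,st,c=cv2.connectedComponentsWithStats(g.astype(np.uint8)); i=1+np.argmax(st[1:,4]); print(st[i])
    pts=[]
    for u in range(st[i][0],st[i][0]+st[i][2]):
        v=np.nonzero(l[:,u]==i)[0]
        if len(v) and v[0]<295: pts.append((u,v[0]-.5))
    pts=np.array(pts); r=np.c_[(pts[:,0]-cx)/f,(pts[:,1]-cy)/f,np.ones(len(pts))]@mo[:3,:3].T
    P=r*((zt-mo[2,3])/r[:,2])[:,None]+mo[:3,3]
    x=np.linalg.lstsq(np.c_[2*P[:,:2],np.ones(len(P))],(P[:,:2]**2).sum(1),rcond=None)[0]
    print('disc centre',x[:2]*1000,'r',np.sqrt(x[2]+x[0]**2+x[1]**2)*1000)
E
python3 - <<'E'
from h import *
H=inhand('10'); t=H[262:296,250:310]; print(np.nanpercentile(t[...,2],[5,50,95]))
disc('10',np.nanmedian(t[...,2]))
z=H[225:300,225:335].reshape(-1,3); z=z[(abs(z[:,1])<.01)&(z[:,0]>-.01)&(z[:,0]<.03)]
for lo in range(-14,14,3):
    k=z[(z[:,2]*1000>lo)&(z[:,2]*1000<lo+3)]; print(lo,len(k),np.percentile(k[:,0],[50,98])*1000 if len(k) else '')
z8=np.load('wrist8.npz'); p=z8['p']; g=(p.min(2)>100); 
H=inhand('8'); g&=(abs(H[...,0])<.03)&(abs(H[...,1])<.03)&(H[...,2]<.145); v,u=np.nonzero(g); print('disc8',len(u),cv2.minEnclosingCircle((H[g][:,:2]*1000).astype(np.float32)))
E
```

```text
[-0.01399385 -0.0130768  -0.01204129]
[245 274  47  12 371]
disc centre [ 4.7228474  -5.48462914] r 7.294473900558392
-14 1870 [ 8.5177424  19.43491675]
-11 210 [19.82272339 21.62181991]
-8 137 [20.69285339 22.2717737 ]
-5 99 [20.8344289  22.21143177]
-2 102 [20.83675292 22.58294251]
1 84 [20.86487957 22.26148669]
4 84 [20.74324796 22.26961753]
7 89 [20.8535467  22.23506447]
10 81 [20.70066114 22.40490924]
13 72 [20.77376315 22.23880795]
disc8 929 ((-0.7420861124992371, 2.7730226516723633), 16.702110290527344)
```

Call:
arm_command([
  [[0, -22, 0], [0, 0, 0], 1],
  [[16, -20, 0], [0, 0, 0], 1],
  [[20, -20, 0], [0, 0, 0], 1],
  [[20, -20, 0], [0, 0, 0], 1],
  [[20, -20, 0], [0, 0, 0], 1],
  [[20, -20, 0], [0, 0, 0], 1],
  [[20, -20, -2], [0, 0, 0], 1],
  [[20, -20, -2], [0, 0, 0], 1],
])

```text
time: 12.97
position: [0.5449, -0.0846, 0.1608]
tool_rot: [-3.139, -0.092, 0.006]
ft_force: [0.9, -0.2, -0.6]
grip_width: 0.479
```

Call:
arm_command([
  [[0, 0, 0], [0, 0, 0], 1],
  [[0, 0, 0], [0, 0, 0], 1],
  [[0, 0, 0], [0, 0, 0], 1],
  [[0, 0, 0], [0, 0, 0], 1],
])

```text
time: 13.3
position: [0.5443, -0.0871, 0.1618]
tool_rot: [3.14, 0.09, -0.004]
ft_force: [-0.3, -0.2, -1.1]
grip_width: 0.481
```

Run:
```python
from h import *
p,d,T=shot('wrist','11'); W=cloud('wrist',d,T); H=inhand('11')
s=ctrl.get_state(); print(s['position'],s['ft_force'])
m=np.zeros((420,560),bool); m[60:235,200:380]=1
pz=np.nanmedian(H[60:140,250:330,2]); print('panel tool z',pz)
h=H[m]
k=(h[:,2]<pz-.014)&(h[:,2]>pz-.022); print('block',k.sum(),cv2.minAreaRect((h[k,:2]*1000).astype(np.float32)))
k=(h[:,2]<pz-.041)&(h[:,2]>pz-.05); print('stem',k.sum(),cv2.minEnclosingCircle((h[k,:2]*1000).astype(np.float32)),h[k].mean(0))
```

```text
[ 0.54445352 -0.0872588   0.16212857] [-0.43823613 -0.00493762 -0.56256242]
panel tool z 0.11046470014393905
block 2745 ((52.196372985839844, 2.9368438720703125), (44.33399200439453, 44.064579010009766), 0.2689173221588135)
stem 518 ((52.52254104614258, 2.782496929168701), 9.146327018737793) [0.0529085  0.00290649 0.06738539]
```

View pics/wrist11.png

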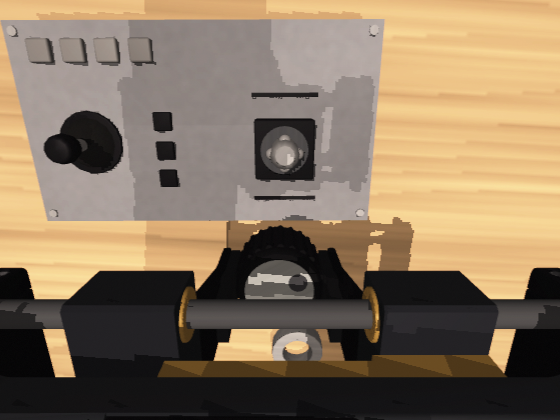

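Call:
arm_command([
  [[18, 1.2, 0], [0, 0, 0], 1],
  [[18, 1.2, 0], [0, 0, 0], 1],
  [[16.5, 1.2, 0], [0, 0, 0], 1],
  [[0, 0, 15], [0, 0, 0], 1],
  [[0, 0, 13], [0, 0, 0], 1],
  [[0, 0, 0], [0, 0, 0], 1],
  [[0, 0, 0], [0, 0, 0], 1],
  [[0, 0, 0], [0, 0, 0], 1],
])

```text
time: 14.02
position: [0.5977, -0.0869, 0.1352]
tool_rot: [3.14, 0.091, -0.001]
ft_force: [-0.5, -0.8, -0.2]
grip_width: 0.482
```

Run:
```python
from h import *
p,d,T=shot('wrist','12'); W=cloud('wrist',d,T); H=inhand('12')
s=ctrl.get_state(); print(s['position'],s['ft_force'])
p=cv2.imread('pics/wrist12.png'); cv2.imwrite('pics/w12c.png',cv2.resize(p[150:310,200:360],None,fx=4,fy=3.7,interpolation=cv2.INTER_NEAREST))
pz=np.nanmedian(H[110:170,230:320,2]); print('pz',pz)
m=np.zeros((420,560),bool); m[120:240,200:370]=1; h=H[m]; k=(h[:,2]<pz-.014)&(h[:,2]>pz-.022); h=h[k]; print(k.sum(),h.min(0),h.max(0))
```

```text
[ 0.59808944 -0.08680242  0.13565486] [ 1.00447648  0.5349007  -0.56763698]
pz 0.08434697574131819
1771 [-0.00677697 -0.02201636  0.06236581] [0.02118686 0.02198099 0.07034556]
```

View pics/w12c.png

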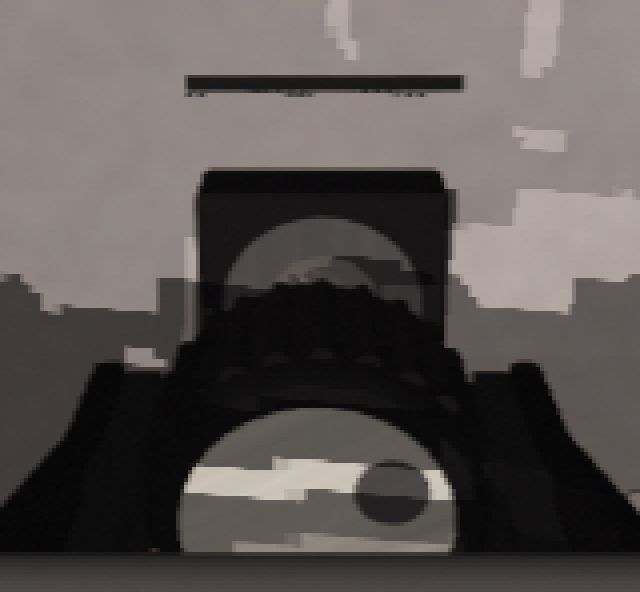

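Call:
arm_command([
  [[-0.8, 0.5, 8], [0, 0, 0], 1],
  [[0, 0, 8], [0, 0, 0], 1],
  [[0, 0, 4], [0, 0, 0], 1],
  [[0, 0, 3], [0, 0, 0], 1],
  [[0, 0, 3], [0, 0, 0], 1],
  [[0, 0, 0], [0, 0, 0], 1],
])

```text
time: 14.57
position: [0.597, -0.0869, 0.1082]
tool_rot: [-3.14, -0.092, 0.002]
ft_force: [-0.2, 0.0, -0.5]
grip_width: 0.484
```

Call:
arm_command([
  [[0, 0, 3], [0, 0, 0], 1],
  [[0, 0, 3], [0, 0, 0], 1],
  [[0, 0, 3], [0, 0, 0], 1],
  [[0, 0, 0], [0, 0, 0], 1],
])

```text
time: 14.9
position: [0.597, -0.0869, 0.0993]
tool_rot: [-3.14, -0.092, 0.002]
ft_force: [-0.3, -0.4, -1.3]
grip_width: 0.485
```

Call:
arm_command([
  [[0, 0, 2], [0, 0, 0], 1],
  [[0, 0, 2], [0, 0, 0], 1],
  [[0, 0, 2], [0, 0, 0], 1],
  [[0, 0, 1], [0, 0, 0], 1],
])

```text
time: 15.23
position: [0.5974, -0.0877, 0.0946]
tool_rot: [3.139, 0.091, -0.0]
ft_force: [-5.0, -1.3, 12.0]
grip_width: 0.482
```

Call:
arm_command([
  [[0, 0, 2], [0, 0, 0], 1],
  [[0, 0, 2], [0, 0, 0], 1],
  [[0, 0, 1], [0, 0, 0], 1],
  [[0, 0, 0], [0, 0, 0], 1],
])

```text
time: 15.57
position: [0.5971, -0.0874, 0.0872]
tool_rot: [3.14, 0.092, -0.001]
ft_force: [-0.0, -0.4, -2.2]
grip_width: 0.485
```

Force rose to 12 N and then dropped, so the cap clicked. I'll press it home now.

Call:
arm_command([
  [[0, 0, 1], [0, 0, 0], 1],
  [[0, 0, 1], [0, 0, 0], 1],
  [[0, 0, 1], [0, 0, 0], 1],
  [[0, 0, 0], [0, 0, 0], 1],
  [[0, 0, 0], [0, 0, 0], 1],
])

```text
time: 15.98
position: [0.5972, -0.0873, 0.087]
tool_rot: [3.139, 0.092, -0.001]
ft_force: [-7.2, -1.1, 12.1]
grip_width: 0.484
```

Call:
arm_command([
  [[0, 0, 1], [0, 0, 0], 1],
  [[0, 0, 0], [0, 0, 0], 1],
  [[0, 0, 0], [0, 0, 0], 1],
])

```text
time: 16.23
position: [0.5972, -0.0873, 0.087]
tool_rot: [3.139, 0.092, -0.001]
ft_force: [-9.5, 0.5, 17.0]
grip_width: 0.482
```

Run:
```python
from h import *
p,d,T=shot('wrist','13'); W=cloud('wrist',d,T); H=inhand('13'); capx('13')
s=ctrl.get_state(); print(s['position'],s['ft_force'],s['time'])
print('panel',np.nanmedian(W[130:180,230:320,2]),'cap top',np.nanmedian(W[262:296,250:310,2]))
p,d,T=shot('side','13'); cv2.imwrite('pics/side13c.png',cv2.resize(p[120:280,180:400],None,fx=3.5,fy=3.5))
```

```text
cap top z -13.254157925926366 front x [16.89866449 18.96354711] y range [-23.16926172  22.82150521]
side circle [ 1.20943207 -0.76179348] 20.03946203812292 1138
[ 0.59716846 -0.08730502  0.08699438] [-9.01061382 -0.72233015 18.14823318] 16.2833
panel 0.050810578121060435 cap top 0.10028176680093981
```

View pics/wrist13.png

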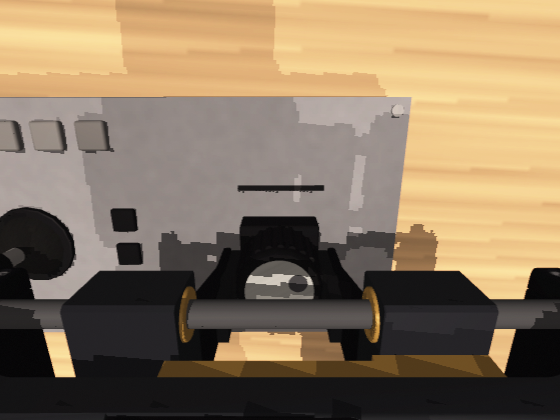

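View pics/side13c.png

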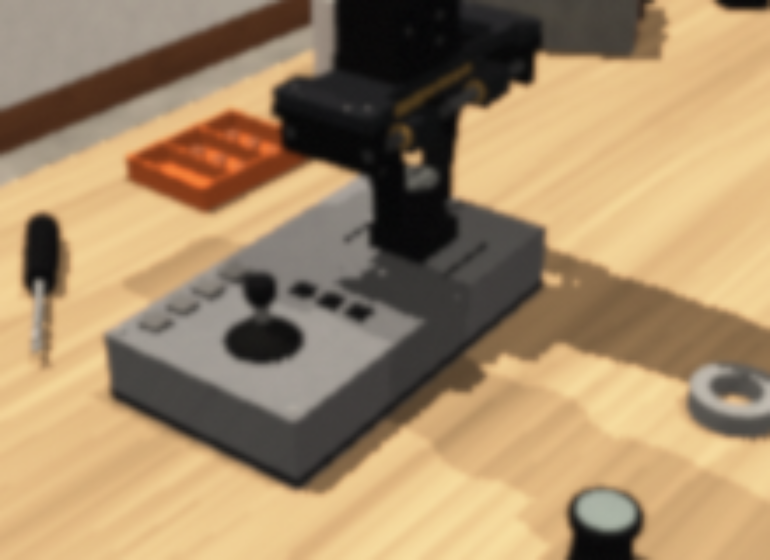

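Call:
arm_command([
  [[0, 0, 0.5], [0, 0, 0], 1],
  [[0, 0, 0], [0, 0, 0], 1],
  [[0, 0, 0], [0, 0, 0], 1],
  [[0, 0, 0], [0, 0, 0], 1],
  [[0, 0, 0], [0, 0, 0], 1],
  [[0, 0, 0], [0, 0, 0], 1],
])

```text
time: 16.83
position: [0.5972, -0.0873, 0.087]
tool_rot: [3.138, 0.092, -0.001]
ft_force: [-10.0, -1.1, 19.0]
grip_width: 0.483
```

Run:
```python
from h import *
s=ctrl.get_state(); print(s['position'],s['ft_force'],s['grip_width'],s['time'],abs(s['qd']).max())
print(ctrl.close_job())
```

```text
[ 0.59719039 -0.08731061  0.08698161] [-10.00665566  -1.14399116  18.95459924] 0.4825947876949501 16.8333 0.0012548456089137904
the job is handed in; nothing more can be done
None
```

The dial unit is plugged home in the opening and the cap is clicked on. I handed the job in at 16.8 s with the gripper still holding the cap and pressing it down. No verdict was reported.

- **Dial unit:** It stopped hard at the expected height. After I let go, its block top measured 18.4 mm above the panel (18 mm expected).
- **Dial cap:** The push force rose to about 12 N and then dropped at the click. The cap then stopped hard with its top 49.5 mm above the panel (49 mm expected).
- **Final press:** About 19 N downward, with the arm still. There is also a sideways reading of about 10 N at the wrist, and I left it.
- **Disagreements:** The network once reported a second dial unit at the blank plug, which I ignored. I also corrected a 2.7 mm sideways error before plugging the unit in.
- **Other things on the bench:** The arm had no contact with them that I saw, but I took no final picture to check they had not moved.

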